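# Tip, catch and lower a photometer cover, then start the reading

## Robot

A 6-joint arm with a two-finger parallel gripper is mounted at the origin on a cart in front of the work surface, level with it; the furniture and walls round the work are solid. World frame = base frame: x ahead of the robot, y to its left, z up, the work surface at z = 0. Lengths are in m, angles in rad, forces in N, time in s.
With the tool pointing down it reaches from about 0.25 to 0.725 m from the base axis. Payload 4 kg.
Tool frame: the origin (TCP) lies between the finger pads; the fingertips stand 8 mm ahead of it and the grasp point (between the pads) lies 11 mm behind it (bot.tip_reach is the distance from the TCP to the fingertips, in m); z points along the fingers, y is the line along which they close (so a half turn about z gives the same grasp; the last joint's range is limited). The gripper opens to 85 mm and grips with 20 to 120 N. Pads are 22 mm wide; open, the fingers measure 114 mm over their backs; the gripper's body (76 mm by 85 mm) begins 54 mm behind the grasp point. The pads swing forward as they close: fully open they stand 13 mm farther back than shut.
Start: joints at [1.33, 0.241, 0.005, 1.335, 0, 1.571], TCP at [0.119, 0.486, 0.239] pointing down, gripper open.
Joint ranges: [-2.72, 2.72], [-1.05, 1.87], [-1.09, 1.28], [-1.99, 2.15], [-1.42, 1.44], [-3.14, 3.14]. Speed limits (rad/s): [2.79, 2.79, 3.14, 3.14, 3.14, 3.14].

## Interface

Orientations are given as a unit quaternion [x, y, z, w].
In Python, from workcell import bot gives the robot as it stands.
- The arm moves only by the tool move_arm, never from a script. Its argument "deltas" is a list of rows, each a list of 7 numbers: the opening, from 0 (shut) to 1 (fully open), then the shift along the tool's x, y, z in mm, then the turn, a rotation vector about the tool's x, y, z in degrees. In form: [[gripper, tx, ty, tz, ax, ay, az], ...]. A call has 1 to 10 rows; each row shifts and turns the commanded pose from where the row before left it, along the tool's axes as they then stand; what a row does not reach is not made up. A row lasts 1/12 s, in which the tool goes at most 41.7 mm and 7.16 degrees, less where a joint would pass 70% of its speed; a pose out of reach is approached as far as the arm can. A call is refused whole if a number of a shift passes 41.7 or a number of a turn 7.16, either way. A call with a gripper value outside its range is refused whole. The fingers move at their own pace and stop on an object; the grip force is fixed at half the most. Time passes only in rows, so rows that do not move let the fingers close. It gives the time, the measured TCP pose, the force, the opening and the grip force at its end, in the units of the state.
- bot.get_obs(): the state, without advancing time (a new reading comes with each control period).
- bot.camera(name): name is "scene" or "top" or "wrist"; returns the picture (400x640x3 uint8, blue, green, red); there is no depth.
- bot.calibration(name): a dict with "K" (3x3 intrinsics, pixels), "position" and "orientation" of the camera in the world. Camera axes: x right, y down, z forward; pixel columns grow to the right and rows downward; lengths in m; the calibration is good to about 2 mm. The wrist camera is an equidistant fisheye: a pixel r from the principal point sees the ray r / f radians off the axis. A picture is of the moment at which its call begins: read the wrist's pose just before it. calibration takes no time and is no camera call; for the wrist camera it gives the pose at the moment of the call.
- bot.job_done(): hands the job in; it is judged then, once.
Trained networks look in the newest picture that a camera, given by its name, has taken for a name from the list of things; names that differ only in an ending like _2 or _b are one class to them, and where a whole thing is asked for, a point or a joint stands for the part that bears it (a point fixed in the world has none). Each returns a list of dicts, best first, with "conf" (0 to 1); they miss things now and then, are a little off and sometimes report something else, mostly with a low value. They report only what shows in the picture. A call takes as long as a camera call.
- bot.outline_of(query, camera): "pixels" (400x640 bool, what is visible of it) and "rect" ([left, top, width, height] in pixels, round what is visible of it).
The state is a dict: "clock": time; "joint_pos": joint angles; "joint_vel": joint speeds; "tau": joint torques, N m; "eef_pos": TCP position; "tool_rot": TCP orientation; "ft_force": force on the tool from outside, world axes, zero at the start; "ft_torque": the same for the moment, N m; "grip_width": finger opening in m; "grasp_force": force on a finger pad.
Only numpy, scipy, OpenCV 4.12 (cv2) and the standard library are available. Lean on these libraries where they do the work, as an engineer would, in place of code of your own. Each camera call takes 0.05 s, during which the arm holds its last target. There are 200 camera calls.

## Task

Two cuvettes are waiting in the bench photometer and its cover stands open, tipped over to the left on its stop. Without pinching the cover, tip it to the right past its balance point, catch it on a finger as it falls, lower it gently until it is fully closed with no bang (its worn damper lets it slam if it is left to drop), and only then press the green start key down to its stop and let go. Leave the cuvettes and everything else on the bench where they are, and do not hit the cover hard.

Things in the scene. Friction and masses are not known exactly. Their poses are not given: they have to be found in the camera images.
- photometer: White bench photometer, fixed; plinth x -125 to +99, y -89 to +117 mm. Origin on the bench; x to its back (away from the robot), y to its left, z up. Behind (x > -29): open sample compartment, rim 100 mm high, right-hand face at y -84; lamp housing left of the hinge, same height. In front: control panel 47 mm high, dark display wedge at its left (y 4 to 108, up to 81 high), start key at its right.
- cuvette_holder: Aluminium block 92x36x30 mm with four 14 mm square holes in a row along the photometer's x, fixed on the floor of the open compartment (100 x 108 mm, 53 mm deep). Origin: centre of its underside, 46 mm above the bench.
- cover (a joint): Hinge of the dark grey cover, rad: 0 = closed, level; 1.78 = open on its stop (start), leaning left. Axis along the photometer's x at cover_hinge; it closes to the right (-y). About 0.26 kg, 15 % either way. Balance at about 1.53: above it falls open, below shut. Damping 0.15 N m s/rad, little friction: left at 1.3 rad it shuts in about 1.5 s, landing at about 1.3 rad/s (0.2 m/s at the lip).
- cover_hinge (a point): Middle of the hinge axis, on the photometer at x +35, y +50, z +104 mm; axes as the photometer's.
- cover_lip (a point): Middle of the lip's edge, on its underside; turns with the cover, 160 mm from the hinge. Closed, it lies at photometer x +35, y -110 mm, 100 mm above the bench, 26 mm right of the compartment's right-hand face and 21 mm beyond the 46 mm high plinth, with free air under it, so a finger under the lip can stay there until the cover is fully down.
- cover_shell: Outer 6 mm of cover and lip (faces left when the cover stands open). The cover is 128 mm wide and reaches 138 mm from the hinge; a pale finger lip, 72 mm wide at its middle, reaches 22 mm further. Whole thickness 12 mm: closed, from 4 mm under to 8 mm above the hinge axis. Origin on the hinge axis; its -x runs to the lip.
- cover_liner: Inner 6 mm of cover and lip (faces right when the cover stands open; the side that comes down on the finger). Origin on the hinge axis.
- start_key (a joint): Travel of the green start key, m: 0 = up, 0.005 = fully down; a spring of about 4 N brings it up again.
- start_key_top (a point): Centre of the top of the round green start key, 26 mm across, on the control panel at photometer x -82, y -42 mm; pressed straight down.
- cuvette_1: Clear cuvette with amber content, 12.5 x 12.5 x 45 mm, standing loose in the second hole from the front of the holder in the compartment, 5 mm below the deck; origin at its underside. Not to be touched.
- cuvette_2: Clear cuvette with red content, same size, in the rearmost hole of the holder. Not to be touched.
- tip_box_1: Bystander: blue box of pipette tips with a clear closed lid, 91x120x84 mm, right of the photometer.
- log_book_1: Bystander: open notebook, 210x153x16 mm, left of the photometer.
- tape: Bystander: roll of masking tape, 98 mm across, 25 mm high, at the front right.
- marker: Bystander: black marker pen, 135 mm long, 16 mm high, lying at the front.
- forceps_1: Bystander: steel forceps, 120 mm long, 8 mm high, lying at the front.
- wash_bottle: Bystander: white bottle with red cap, 66 mm across, 165 mm high, behind the photometer.
- amber_bottle: Bystander: brown bottle with black cap, 48 mm across, 98 mm high, behind the photometer.

How it is judged:
By the outcome, as a careful person would: the job done as asked, in the order asked, and still so for the second after the job is handed in, with the robot touching nothing.
It also fails if it takes over 59 s, if anything falls off the work surface, if the arm or the gripper's body presses on something with over 40 N, if the wrist force passes 120 N, or if a joint passes its speed limit or range.

## Working session

There is one attempt and no reset: what is moved stays moved. The work goes in short steps, Python scripts to look and compute and a tool call to move; the robot and the scene stay as the last step left them, time stands still between calls to the robot, and variables do not carry over. Pictures are saved under pics/ and viewed, at most 10 in all, crops included, and the job is handed in when it is done.

Besides the shell and the picture viewer there is one more tool, called after ">>>" as name([rows], argument=value, ...), one row to a line, values as JSON. move_arm: Moves the arm, as the interface text tells. Its arguments: {"type":"object","properties":{"deltas":{"type":"array","items":{"type":"array","items":{"type":"number"}}}},"required":["deltas"]}

```bash
mkdir -p pics; cat > h.py <<'E'
import numpy as np,cv2
from scipy.spatial.transform import Rotation as R
from workcell import bot
def ray(cam,u,v,cal=None):
    c=cal or bot.calibration(cam);K=np.array(c["K"])
    d=np.array([(u-K[0,2])/K[0,0],(v-K[1,2])/K[1,1],1.])
    return np.array(c["position"]),R.from_quat(c["orientation"]).apply(d)
def onz(cam,u,v,z):
    p,d=ray(cam,u,v);return p+d*(z-p[2])/d[2]
def proj(cam,P):
    c=bot.calibration(cam);K=np.array(c["K"])
    q=R.from_quat(c["orientation"]).inv().apply(np.atleast_2d(P)-np.array(c["position"]))
    return (q[:,:2]/q[:,2:])@np.diag([K[0,0],K[1,1]])+K[:2,2]
E
python3 - <<'E'
from h import *
for c in ("scene","top"):
    cv2.imwrite(f"pics/{c}0.png",bot.camera(c))
    k=bot.calibration(c);print(c,np.round(k["position"],3),np.round(k["orientation"],3),np.round(k["K"],1).tolist())
    for q in ("photometer","start_key_top","cuvette_holder","cover_shell","cover_liner","cover_lip"):
        o=bot.outline_of(q,c)
        for x in o[:2]:
            m=x["pixels"];v,u=np.nonzero(m);print(q,round(x["conf"],2),x["rect"],u.mean().round(1),v.mean().round(1))
o=bot.get_obs();print(o["clock"],o["eef_pos"],o["tool_rot"],bot.tip_reach)
E
```

```text
scene [ 0.079 -0.912  0.811] [ 0.856 -0.2    0.114 -0.463] [[472.2, 0.0, 325.3], [0.0, 472.2, 197.7], [0.0, 0.0, 1.0]]
photometer 0.82 [245.5, 119.9, 100.7, 124.0] 298.8 190.1
start_key_top 0.7 [225.2, 153.5, 58.8, 39.3] 254.9 174.0
cuvette_holder 0.68 [302.1, 188.8, 32.2, 16.4] 316.1 197.1
cover_liner 0.64 [278.6, 123.3, 46.4, 57.7] 301.5 151.2
cover_liner 0.33 [340.9, 281.7, 67.3, 76.3] 371.9 318.9
top [0.509 0.056 1.208] [-0.706  0.707 -0.021  0.021] [[391.4, 0.0, 320.4], [0.0, 391.4, 201.4], [0.0, 0.0, 1.0]]
photometer 0.81 [255.6, 180.3, 71.4, 81.2] 290.0 219.4
cuvette_holder 0.64 [293.2, 189.0, 15.9, 31.6] 300.4 204.7
cover_shell 0.18 [253.1, 176.3, 26.0, 52.6] 265.3 203.3
cover_liner 0.91 [253.9, 177.6, 21.8, 48.1] 266.6 202.7
cover_lip 0.8 [252.3, 174.8, 28.5, 53.5] 265.3 202.9
0.7 [0.11924507 0.4855532  0.23933445] [1.20127544e-01 9.92758467e-01 1.14314926e-05 7.65500402e-06] 0.008
```

View pics/top0.png

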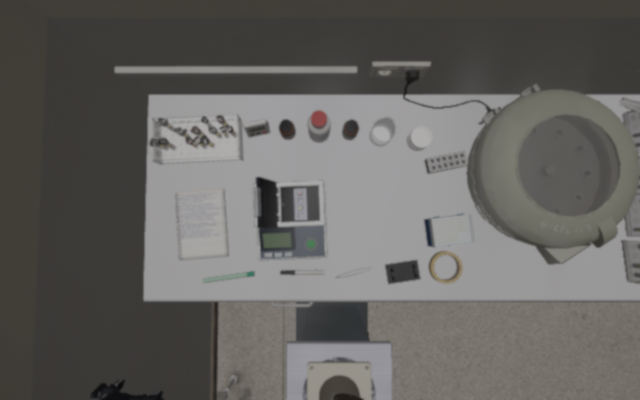

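View pics/scene0.png

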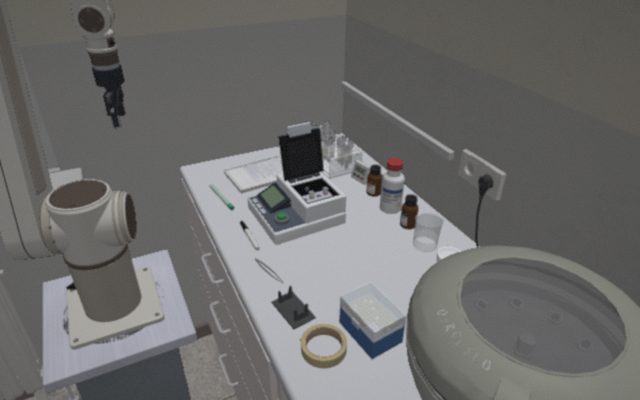

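The top view shows the photometer at about (290,218) px, with the key at (311,244) and the cover edge-on at x≈265. The scene view shows the open cover with its lip at (299,130) and the key at (282,216). I'll zoom in next.

```bash
python3 - <<'E'
from h import *
t=cv2.imread("pics/top0.png");s=cv2.imread("pics/scene0.png")
a=cv2.resize(t[170:270,240:340],(600,600),interpolation=cv2.INTER_CUBIC)
cv2.imwrite("pics/c0.png",cv2.convertScaleAbs(a,alpha=1.5))
for n,im in(("top",t),("scene",s)):
    b=im.astype(int);m=((b[...,1]-b[...,2]>35)&(b[...,1]-b[...,0]>15)).astype(np.uint8)
    k,l,st,ce=cv2.connectedComponentsWithStats(m)
    for i in range(1,k):
        if st[i,4]>8:print(n,st[i],ce[i],onz(n,*ce[i],0.053))
E
```

```text
top [308 241   7   7  37] [310.75675676 243.75675676] [0.45314634 0.08492667 0.053     ]
top [247 273   6   3  14] [249.35714286 273.71428571] [0.36612351 0.2645046  0.053     ]
scene [277 212   9   7  51] [281.41176471 215.11764706] [0.45785087 0.09825047 0.053     ]
```

View pics/c0.png

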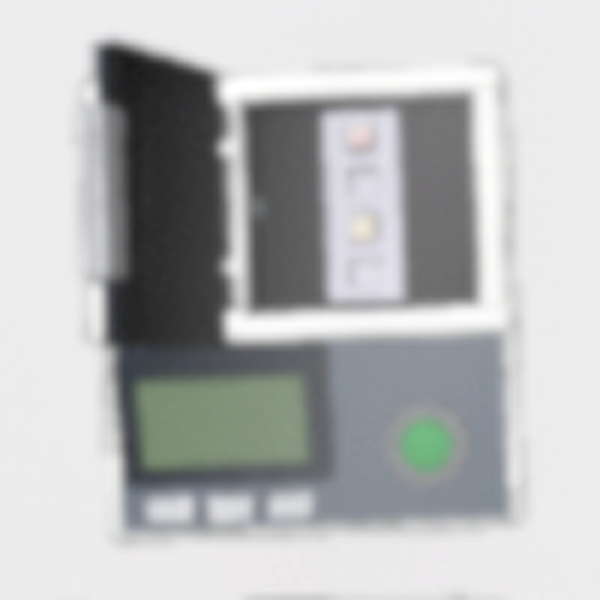

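```bash
python3 - <<'E'
from h import *
from scipy.optimize import least_squares
f=lambda x,y:(239.6+x/6,169.6+y/6)
# (crop px, photometer coords)
L=[((498,68),(99,-84,100)),((505,333),(-29,-84,100)),((425,445),(-82,-42,55)),
((132,527),(-125,117,47)),((515,515),(-125,-89,47))]
for p,q in L: print(q,onz("top",*f(*p),q[2]/1000).round(4))
Q=np.array([q for _,q in L])/1e3;P=np.array([f(*p) for p,_ in L])
def T(v,Q):return R.from_euler("z",v[2]).apply(Q)+[v[0],v[1],0]
g=lambda v:(proj("top",T(v,Q))-P).ravel()
r=least_squares(g,[.53,.13,0],loss="soft_l1");v=r.x
print(v[:2],np.degrees(v[2]),r.fun.reshape(-1,2).round(2))
for n,q in dict(hinge=(35,50,104),key=(-82,-42,53),lipclosed=(35,-110,100),cavL=(35,24,100)).items(): 
  w=T(v,np.array(q)/1e3)[0] if False else T(v,np.array([q])/1e3)[0];print(n,w.round(4),proj("top",w).round(1),proj("scene",w).round(1))
h=np.array([.035,.05,.104]);
for a in(1.78,):
  lip=np.array([h+[dx,-.16*np.cos(a)-.004*np.sin(a),.16*np.sin(a)-.004*np.cos(a)] for dx in(-.036,0,.036)])
  w=T(v,lip);print(w.round(4),proj("top",w).round(1),((proj("top",w)-[239.6,169.6])*6).round(0),proj("scene",w).round(1))
E
```

```text
(99, -84, 100) [0.6333 0.0501 0.1   ]
(-29, -84, 100) [0.5079 0.047  0.1   ]
(-82, -42, 55) [0.4532 0.0858 0.055 ]
(-125, 117, 47) [0.4129 0.23   0.047 ]
(-125, -89, 47) [0.4185 0.0418 0.047 ]
[0.53634516 0.13068519] 1.0196785085939306 [[ 0.57 -1.23]
 [ 0.28 -0.34]
 [-0.48 -0.65]
 [-5.26  1.24]
 [ 0.79  1.91]]
hinge [0.5704 0.1813 0.104 ] [[276.2 203. ]] [[305.6 176.7]]
key [0.4551 0.0872 0.053 ] [[310.  243.1]] [[282.  217.4]]
lipclosed [0.5733 0.0213 0.1   ] [[332.8 202. ]] [[331.3 205. ]]
cavL [0.5709 0.1553 0.1   ] [[285.5 202.9]] [[309.5 181.9]]
[[0.5339 0.21   0.2613]
 [0.5699 0.2106 0.2613]
 [0.6059 0.2113 0.2613]] [[256.9 214.5]
 [256.7 199.6]
 [256.6 184.8]] [[104. 269.]
 [103. 180.]
 [102.  91.]] [[288.6 126. ]
 [300.4 123.6]
 [311.9 121.3]]
```

The fit puts the photometer at (0.536, 0.131) m with about 1° of yaw, and the rim and key residuals are within about 2 mm.

Plan:
- Point the tool forward along the hinge axis, with the fingers loosely straddling the lip.
- Carry the cover over and lower it along its arc, rolling the tool with it.

Move 1 translates to the staging position.

>>> move_arm([
  [0.6,-33,-18,-6,0,0,0],
  [0.6,-33,-18,-6,0,0,0],
  [0.6,-33,-18,-6,0,0,0],
  [0.6,-33,-18,-6,0,0,0],
  [0.6,-33,-18,-6,0,0,0],
  [0.6,-33,-18,-6,0,0,0],
  [0.6,-33,-18,-6,0,0,0],
  [0.6,-33,-18,-6,0,0,0],
  [0.6,-33,-18,-6,0,0,0],
  [0.6,-33,-18,-6,0,0,0],
])

```text
clock: 1.53
eef_pos: [0.3979, 0.2306, 0.2999]
tool_rot: [0.12, 0.993, 0.0, 0.0]
ft_force: [0.9, 0.5, -0.3]
grip_width: 0.0513
grasp_force: 0.0
```

```bash
cat >> h.py <<'E'
H=np.array([.5704,.1813,.104]);YAW=np.radians(1.4)
Rp=R.from_euler("z",YAW)
def target(a,r=.155,off=.002,xo=-.018,ra=None):
    """TCP pos and orientation for cover angle a; off = normal offset of gap centre"""
    d=np.array([0,-np.cos(a),np.sin(a)]);n=np.array([0,np.sin(a),np.cos(a)])
    p=H+Rp.apply(d*r+n*off+[xo,0,0])
    b=a if ra is None else ra
    y=np.array([0,np.sin(b),np.cos(b)]);z=np.array([1.,0,0]);x=np.cross(y,z)
    return p,Rp*R.from_matrix(np.c_[x,y,z])
def now():
    o=bot.get_obs();return o,np.array(o["eef_pos"]),R.from_quat(o["tool_rot"])
E
python3 - <<'E'
from h import *
o,p,q=now();print(o["clock"],p.round(4),np.round(o["joint_pos"],3),o["grip_width"])
t,Q=target(1.78);print(t.round(4),np.degrees((q.inv()*Q).as_rotvec()).round(1), Q.as_matrix().round(2).tolist())
E
```

```text
1.5333 [0.3979 0.2306 0.2999] [0.525 0.141 0.038 1.467 0.    0.766] 0.0513180424588489
[0.5516 0.215  0.2552] [ -2.5 -90.6 -21.3] [[0.01, -0.02, 1.0], [-0.21, 0.98, 0.02], [-0.98, -0.21, 0.0]]
```

>>> move_arm([
  [0.6,0,0,0,-0.2,-6.5,-1.5],
  [0.6,0,0,0,-0.2,-6.5,-1.5],
  [0.6,0,0,0,-0.2,-6.5,-1.5],
  [0.6,0,0,0,-0.2,-6.5,-1.5],
  [0.6,0,0,0,-0.2,-6.5,-1.5],
  [0.6,0,0,0,-0.2,-6.5,-1.5],
  [0.6,0,0,0,-0.2,-6.5,-1.5],
  [0.6,0,0,0,-0.2,-6.5,-1.5],
  [0.6,0,0,0,-0.2,-6.5,-1.5],
  [0.6,0,0,0,-0.2,-6.5,-1.5],
])

```text
clock: 2.37
eef_pos: [0.3963, 0.2323, 0.2997]
tool_rot: [-0.022, 0.847, -0.047, 0.53]
ft_force: [0.3, 0.2, -0.1]
grip_width: 0.0512
grasp_force: 0.0
```

```bash
python3 - <<'E'
from h import *
o,p,q=now();print(o["clock"],p.round(4),np.round(o["joint_pos"],3),o["grip_width"])
t,Q=target(1.78);print(t.round(4),np.degrees((q.inv()*Q).as_rotvec()).round(1))
E
```

```text
2.3667 [0.3963 0.2323 0.2997] [ 1.087 -0.227 -0.832  0.263 -0.965  0.657] 0.051197415013153745
[0.5516 0.215  0.2552] [ -0.7 -26.2  -6.5]
```

>>> move_arm([
  [0.6,-5,0,11,-0.2,-6.5,-1.6],
  [0.6,-4,0,12,-0.2,-6.5,-1.6],
  [0.6,-2,0,12,-0.2,-6.5,-1.6],
  [0.6,-1,0,13,-0.2,-6.5,-1.6],
  [0.6,0,0,0,0,0,0],
])

```text
clock: 2.78
eef_pos: [0.4252, 0.2434, 0.291]
tool_rot: [-0.052, 0.789, -0.051, 0.61]
ft_force: [-0.0, -0.4, -1.1]
grip_width: 0.0515
grasp_force: 0.0
```

```bash
python3 - <<'E'
from h import *
o,p,q=now();print(o["clock"],p.round(4),np.round(o["joint_pos"],3),o["grip_width"])
t,Q=target(1.78);print(t.round(4),q.inv().apply(t-p).round(4),np.degrees((q.inv()*Q).as_rotvec()).round(1))
cv2.imwrite("pics/w1.png",bot.camera("wrist"));s=bot.camera("scene")
for n in("cover_lip","cover_shell","cover_liner"):
  for x in bot.outline_of(n,"wrist")[:1]:print(n,x["conf"],x["rect"])
cv2.imwrite("pics/s1.png",cv2.resize(s[70:270,170:420],None,fx=3,fy=3,interpolation=cv2.INTER_CUBIC))
E
```

```text
2.7833 [0.4252 0.2434 0.291 ] [ 1.06  -0.063 -1.036 -0.472 -1.021  0.287] 0.05145344801825113
[0.5516 0.215  0.2552] [ 0.0066 -0.0255  0.1317] [  0.2 -14.8  -3.7]
cover_lip 0.77 [271.8, 11.5, 36.8, 183.3]
cover_shell 0.61 [281.1, 9.0, 26.2, 184.7]
cover_liner 0.61 [271.0, 10.1, 21.1, 182.6]
```

View pics/w1.png

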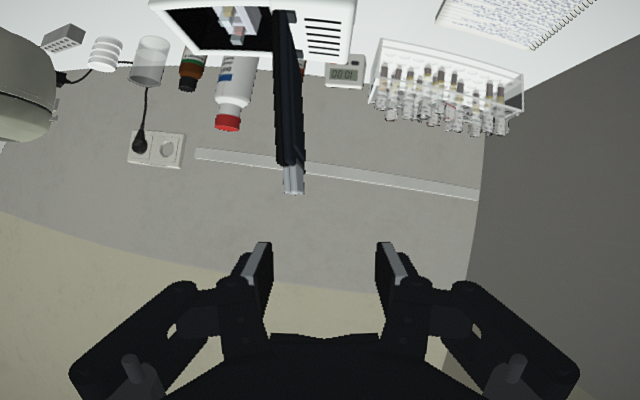

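View pics/s1.png

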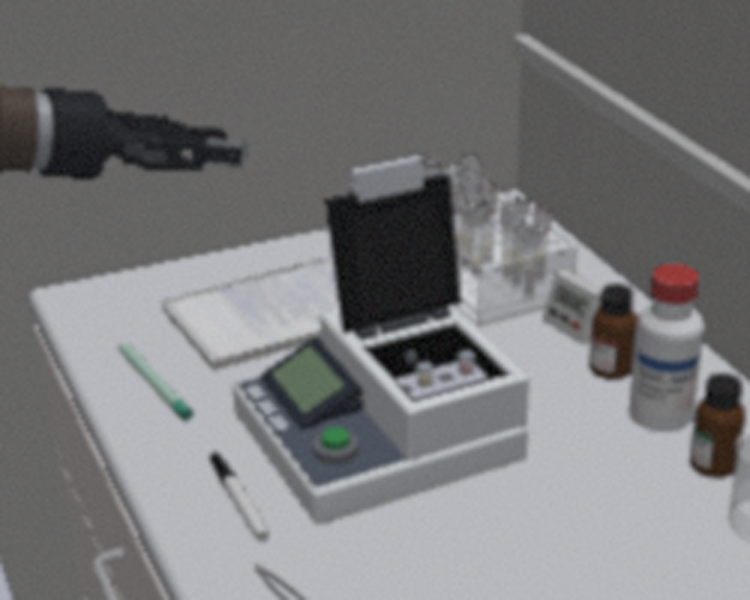

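The wrist view is upside down: the lip end is at about (293,193) px, with the fingers at (258,270) and (390,270). The scene view shows the cover clear ahead of the gripper. I'll finish the alignment and compare the predicted lip with the wrist view.

>>> move_arm([
  [0.6,0,-6,8,0,-3.7,-0.9],
  [0.6,0,-6,8,0,-3.7,-0.9],
  [0.6,2,-6,8,0,-3.7,-0.9],
  [0.6,2,-6,8,0,-3.7,-0.9],
  [0.6,0,0,0,0,0,0],
])

```text
clock: 3.45
eef_pos: [0.4755, 0.2629, 0.3113]
tool_rot: [-0.07, 0.727, -0.073, 0.68]
ft_force: [0.3, 0.1, -1.4]
grip_width: 0.0515
grasp_force: 0.0
```

```bash
python3 - <<'E'
from h import *
o,p,q=now();print(o["clock"],p.round(4),np.round(o["joint_pos"],3),o["grip_width"])
t,Q=target(1.78);print(t.round(4),(q.inv().apply(t-p)*1e3).round(1),np.degrees((q.inv()*Q).as_rotvec()).round(1))
c=bot.calibration("wrist");im=bot.camera("wrist");cv2.imwrite("pics/w2.png",im)
K=np.array(c["K"])
def fp(P):
    v=R.from_quat(c["orientation"]).inv().apply(np.atleast_2d(P)-np.array(c["position"]))
    th=np.arctan2(np.hypot(v[:,0],v[:,1]),v[:,2]);ph=np.arctan2(v[:,1],v[:,0])
    return np.c_[K[0,2]+K[0,0]*th*np.cos(ph),K[1,2]+K[1,1]*th*np.sin(ph)]
a=1.78;d=np.array([0,-np.cos(a),np.sin(a)]);n=np.array([0,np.sin(a),np.cos(a)])
P=[H+Rp.apply(d*r+n*h+[x,0,0]) for r,h,x in((.16,-.004,-.036),(.16,.008,-.036),(.16,-.004,.036),(.16,.008,.036),(.138,-.004,-.064),(.138,.008,-.064))]
F=fp(P);print(F.round(1))
b=im.copy()
for u,v in F: cv2.circle(b,(int(u),int(v)),1,(0,0,255),-1)
cv2.imwrite("pics/w2c.png",cv2.resize(b[60:300,180:480],None,fx=2.5,fy=2.5))
E
```

```text
3.45 [0.4755 0.2629 0.3113] [ 0.975  0.239 -1.083 -1.203 -0.983 -0.104] 0.051493549451275475
[0.5516 0.215  0.2552] [ 59.4 -35.8  80.1] [-1.2 -4.1 -0.4]
[[258.  138.5]
 [276.3 137.9]
 [277.  138.7]
 [290.6 138.3]
 [246.   99.3]
 [267.1  98.1]]
```

View pics/w2c.png

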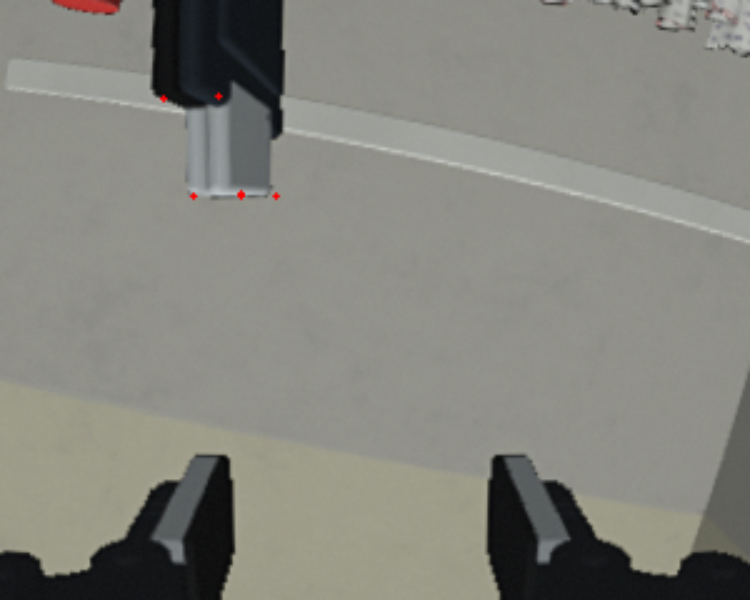

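The projected lip corners (red) land on the imaged lip within about 2 mm, so the model holds. I'll align laterally before advancing.

>>> move_arm([
  [0.6,12,-7,0,-0.3,-0.8,0],
  [0.6,12,-7,0,-0.3,-0.8,0],
  [0.6,12,-7,0,-0.2,-0.8,0],
  [0.6,12,-7,0,-0.2,-0.8,0],
  [0.6,11,-7,0,-0.2,-0.8,0],
  [0.6,0,0,0,0,0,0],
])

```text
clock: 4.0
eef_pos: [0.5036, 0.261, 0.2795]
tool_rot: [-0.068, 0.715, -0.076, 0.691]
ft_force: [-0.8, -0.6, 1.1]
grip_width: 0.0512
grasp_force: 0.0
```

```bash
cat > st.py <<'E'
import sys
from h import *
a=float(sys.argv[1]);kw=eval("dict(%s)"%(sys.argv[2] if len(sys.argv)>2 else ""))
o,p,q=now();t,Q=target(a,**kw)
print(round(o["clock"],2),p.round(4),"J",np.round(o["joint_pos"],2),"F",np.round(o["ft_force"],1),"w",round(o["grip_width"],4))
print("to go mm",(q.inv().apply(t-p)*1e3).round(1),"deg",np.degrees((q.inv()*Q).as_rotvec()).round(1))
E
python3 st.py 1.78
```

```text
4.0 [0.5036 0.261  0.2795] J [ 0.91  0.45 -1.09 -1.48 -0.92 -0.16] F [-0.8 -0.6  1.1] w 0.0512
to go mm [ 31.4 -39.7  49.4] deg [-1.8 -2.3 -0.3]
```

```bash
cat > kin.py <<'E'
from h import *
D=[([.119,.486,.239],[.1201,.9928,0,0],[1.33,.241,.005,1.335,0,1.571]),
([.3979,.2306,.2999],[.12,.993,0,0],[.525,.141,.038,1.467,0,.766]),
([.3963,.2323,.2997],[-.022,.847,-.047,.53],[1.087,-.227,-.832,.263,-.965,.657]),
([.4252,.2434,.291],[-.052,.789,-.051,.61],[1.06,-.063,-1.036,-.472,-1.021,.287]),
([.4755,.2629,.3113],[-.07,.727,-.073,.68],[.975,.239,-1.083,-1.203,-.983,-.104])]
def rows(j,tz):
    f=np.array([np.cos(j[0]),np.sin(j[0]),0]);z=np.array([0,0,1.])
    dr=lambda t:np.cos(t)*f-np.sin(t)*z   # t: pitch below horizontal
    c=[f,z]
    for t in(j[1],j[1]-j[2]): c+=[dr(t),dr(t+np.pi/2)]
    c+=[dr(j[1]-j[2]+j[3]),tz]
    return np.array(c).T
A=np.vstack([rows(j,R.from_quat(q).as_matrix()[:,2]) for p,q,j in D]);b=np.concatenate([p for p,_,_ in D])
X,res,rk,sv=np.linalg.lstsq(A,b,rcond=1e-4)
def fk(j):
    # tool z: pitch dir turned by j5 about in-plane normal
    f=np.array([np.cos(j[0]),np.sin(j[0]),0]);z=np.array([0,0,1.]);l=np.cross(z,f)
    t=j[1]-j[2]+j[3];u=np.cos(t)*f-np.sin(t)*z
    tz=np.cos(j[4])*u+np.sin(j[4])*l
    return rows(j,tz)@X,tz
if __name__=="__main__":
    print(X.round(3),rk,sv.round(3),(A@X-b).reshape(-1,3).round(4))
    for p,q,j in D: print(fk(j)[1].round(3),R.from_quat(q).as_matrix()[:,2].round(3))
E
python3 kin.py
```

```text
[-0.001  0.241  0.    -0.494  0.392 -0.008  0.102  0.296] 8 [4.457 3.777 1.93  1.131 0.809 0.372 0.275 0.061] [[ 0.0003 -0.     -0.    ]
 [ 0.     -0.0001  0.    ]
 [ 0.0001 -0.0001 -0.0002]
 [ 0.0001  0.      0.0002]
 [-0.0002  0.0001 -0.0001]]
[-0. -0. -1.] [ 0.  0. -1.]
[ 0.001  0.    -1.   ] [ 0.  0. -1.]
[ 0.899 -0.057 -0.434] [ 0.899 -0.056 -0.434]
[ 0.968 -0.017 -0.251] [ 0.968 -0.017 -0.251]
[ 0.998 -0.011 -0.066] [ 0.998 -0.011 -0.066]
```

```bash
cat > ik.py <<'E'
from kin import *
from scipy.optimize import least_squares
lo=np.array([-2.72,-1.05,-1.09,-1.99,-1.42]);hi=np.array([2.72,1.87,1.28,2.15,1.44])
def pose(a,phi,r=.155,off=.002,xo=-.018):
    d=np.array([0,-np.cos(a),np.sin(a)]);n=np.array([0,np.sin(a),np.cos(a)])
    p=H+Rp.apply(d*r+n*off+[xo,0,0])
    z=np.cos(phi)*np.array([1.,0,0])-np.sin(phi)*d;x=np.cross(n,z)
    return p,Rp*R.from_matrix(np.c_[x,n,z])
def ik(p,tz,j0):
    g=lambda j:np.r_[(fk(j)[0]-p)*10,fk(j)[1]-tz]
    best=None
    for s in(j0,np.array([.3,.2,-.5,.5,-.3]),np.array([-.5,.3,-.3,.3,.8])):
        s=np.clip(s,lo+.01,hi-.01);r=least_squares(g,s,bounds=(lo,hi))
        if best is None or r.cost<best.cost: best=r
    return best.x,np.sqrt(2*best.cost)
if __name__=="__main__":
    for phi in(0,15,30,45,60):
        j=np.array([.91,.45,-1.08,-1.48,-.92])
        for a in(1.78,1.55,1.3,1.0,.7,.4,.2,0):
            p,Q=pose(a,np.radians(phi));j2,e=ik(p,Q.as_matrix()[:,2],j)
            print(phi,a,p.round(3),j2.round(2),round(e,4));j=j2
E
python3 ik.py
```

```text
0 1.78 [0.552 0.215 0.255] [ 0.71  0.6  -1.09 -1.68 -0.74] 0.0534
0 1.55 [0.552 0.18  0.259] [ 0.67  0.48 -1.09 -1.48 -0.77] 0.1444
0 1.3 [0.553 0.141 0.254] [ 0.6   0.33 -1.09 -1.21 -0.71] 0.2283
0 1.0 [0.554 0.099 0.236] [ 0.48  0.24 -1.09 -1.02 -0.61] 0.3161
0 0.7 [0.555 0.064 0.205] [ 0.38  0.23 -1.09 -0.94 -0.53] 0.396
0 0.4 [0.556 0.039 0.166] [ 0.35  0.34 -1.09 -1.   -0.55] 0.4657
0 0.2 [0.556 0.029 0.137] [ 0.45  1.   -1.09 -1.99 -0.81] 0.4296
0 0 [0.556 0.026 0.106] [ 0.42  1.05 -1.09 -1.99 -0.76] 0.4184
15 1.78 [0.552 0.215 0.255] [ 0.7   0.2  -0.99 -0.85 -0.7 ] 0.0
15 1.55 [0.552 0.18  0.259] [ 0.57  0.15 -1.06 -0.9  -0.52] 0.0
15 1.3 [0.553 0.141 0.254] [ 0.41  0.09 -1.09 -0.87 -0.31] 0.0498
15 1.0 [0.554 0.099 0.236] [ 0.19  0.06 -1.09 -0.78 -0.02] 0.1526
15 0.7 [0.555 0.064 0.205] [-0.07  0.15 -1.09 -0.83  0.35] 0.2425
15 0.4 [0.556 0.039 0.166] [-0.31  0.48 -1.09 -1.18  0.76] 0.2993
15 0.2 [0.556 0.029 0.137] [-0.36  1.   -1.09 -1.99  0.87] 0.2442
15 0 [0.556 0.026 0.106] [-0.36  1.05 -1.09 -1.99  0.83] 0.2331
30 1.78 [0.552 0.215 0.255] [ 0.68  0.04 -0.75 -0.12 -0.66]
[... 766 characters left out ...]
2] 0.0
45 0.4 [0.556 0.039 0.166] [-0.42  0.43 -0.9  -0.68  1.1 ] 0.0
45 0.2 [0.556 0.029 0.137] [-0.47  0.71 -0.92 -1.19  1.24] 0.0
45 0 [0.556 0.026 0.106] [-0.49  1.08 -0.87 -1.95  1.3 ] 0.0
60 1.78 [0.552 0.215 0.255] [ 0.58  0.15 -0.2   0.85 -0.43] 0.0
60 1.55 [0.552 0.18  0.259] [ 0.4   0.04 -0.32  0.71 -0.17] 0.0
60 1.3 [0.553 0.141 0.254] [ 0.17 -0.01 -0.42  0.6   0.16] 0.0
60 1.0 [0.554 0.099 0.236] [-0.1   0.04 -0.5   0.49  0.56] 0.0
60 0.7 [0.555 0.064 0.205] [-0.32  0.2  -0.54  0.4   0.91] 0.0
60 0.4 [0.556 0.039 0.166] [-0.45  0.44 -0.54  0.36  1.22] 0.0
60 0.2 [0.556 0.029 0.137] [-0.5   0.63 -0.5   0.38  1.4 ] 0.0
60 0 [0.556 0.026 0.106] [-0.51  1.11 -0.03  2.    1.44] 0.1197
```

The tool axis can't stay parallel to the hinge because joint 3 hits its limit. Tilting the tool 45° within the cover plane works throughout, with the tool lagging slightly at the end. I'll plan the rows with a check on joint steps.

```bash
cat > plan.py <<'E'
from ik import *
from scipy.spatial.transform import Slerp
def gp(a,b=None,phi=45,g=.034,c=0,r=.155,xo=-.018,back=0):
    """a cover angle, b tool angle; c=+1 liner-side finger touching, -1 shell-side touching, 0 centred"""
    b=a if b is None else b
    D=lambda t:np.array([0,-np.cos(t),np.sin(t)]);N=lambda t:np.array([0,np.sin(t),np.cos(t)])
    h={1:-.004,-1:.008,0:.002}[c]
    z=np.cos(np.radians(phi))*np.array([1.,0,0])-np.sin(np.radians(phi))*D(b)
    p=D(a)*.16+N(a)*h+N(b)*c*g/2+D(b)*(r-.16)+[xo,0,0]-back*z
    return H+Rp.apply(p),Rp*R.from_matrix(np.c_[np.cross(N(b),z),N(b),z])
def plan(goals,grip,start=None,r1=1):
    """goals: [(pose,n)]"""
    o,p,q=now()
    if start: p,q=start
    j=np.array(o["joint_pos"][:5]);k=0;mj=0
    print("start",p.round(4),np.round(o["joint_pos"],2))
    for (P,Q),n in goals:
        s=Slerp([0,1],R.concatenate([q,Q]));p0=p.copy()
        for i in range(1,n+1):
            pi=p0+(P-p0)*i/n;qi=s(i/n)
            sh=(q.inv().apply(pi-p)*1e3).round(r1);tu=np.degrees((q.inv()*qi).as_rotvec()).round(r1)
            p=p+q.apply(sh/1e3);q=q*R.from_rotvec(np.radians(tu))   # dead-reckon rounded
            j2,e=ik(p,q.as_matrix()[:,2],j);dj=np.abs(j2-j).max();j=j2;k+=1
            print([grip]+sh.tolist()+tu.tolist(),"" if e<.003 else "ERR%.3f"%e,"" if dj<.16 else "dj%.2f"%dj)
    print("end",p.round(4),j.round(2))
    return p,q
E
python3 - <<'E'
from plan import *
plan([(gp(1.78,back=.065),9)],.6)
E
```

```text
start [0.5036 0.261  0.2795] [ 0.91  0.45 -1.09 -1.48 -0.92 -0.16]
[0.6, -1.4, -4.6, 0.2, -0.2, 4.7, -0.1]  dj0.33
[0.6, -1.4, -4.5, 0.0, -0.2, 4.8, -0.1]  dj0.32
[0.6, -1.4, -4.6, -0.0, -0.1, 4.7, -0.1]  dj0.29
[0.6, -1.4, -4.5, -0.3, -0.2, 4.8, -0.1]  dj0.26
[0.6, -1.4, -4.6, -0.3, -0.2, 4.7, -0.2]  dj0.22
[0.6, -1.3, -4.5, -0.4, -0.2, 4.8, -0.1]  dj0.20
[0.6, -1.2, -4.6, -0.6, -0.2, 4.7, -0.1]  dj0.17
[0.6, -1.2, -4.6, -0.7, -0.1, 4.8, -0.1]  
[0.6, -1.1, -4.5, -0.8, -0.2, 4.7, -0.1]  
end [0.5054 0.2235 0.3001] [ 0.73 -0.05 -0.45  0.6  -0.6 ]
```

>>> move_arm([
  [0.6,-1,-2,0,0,2.2,0],
  [0.6,-1,-2,0,0,2.2,0],
  [0.6,-1,-2,0,0,2.4,0],
  [0.6,-1,-2,0,0,2.4,0],
  [0.6,-1,-2,0,0,2.4,0],
  [0.6,-1,-3,0,0,3,0],
  [0.6,-1,-4,0,0,3.5,0],
  [0.6,-1,-4,0,-0.2,4,0],
  [0.6,-1,-4,-0.5,-0.2,4.5,0],
  [0.6,-1,-4,-0.5,-0.2,4.5,0],
])

```text
clock: 4.83
eef_pos: [0.5021, 0.2338, 0.2974]
tool_rot: [-0.048, 0.873, -0.086, 0.478]
ft_force: [0.6, 1.2, -0.4]
grip_width: 0.0513
grasp_force: 0.0
```

```bash
python3 - <<'E'
from plan import *
plan([(gp(1.78,back=.05),4),(gp(1.78),5)],.6)
E
```

```text
start [0.5021 0.2338 0.2974] [ 0.81 -0.07 -0.65  0.23 -0.75  0.38]
[0.6, 0.2, -2.7, 4.3, -0.2, 3.0, -0.3]  
[0.6, 0.0, -2.6, 4.2, -0.1, 3.1, -0.3]  
[0.6, -0.2, -2.7, 4.2, -0.1, 3.0, -0.4]  
[0.6, -0.4, -2.7, 4.3, -0.2, 3.1, -0.3]  
[0.6, -0.0, 0.0, 10.0, -0.0, -0.0, 0.0]  
[0.6, -0.0, 0.0, 10.0, -0.0, -0.0, 0.0]  
[0.6, -0.0, 0.0, 10.0, -0.0, -0.0, 0.0]  
[0.6, -0.1, 0.0, 10.0, -0.0, -0.0, 0.0]  
[0.6, 0.0, 0.0, 10.0, -0.0, -0.0, 0.0]  
end [0.5516 0.215  0.2552] [ 0.64  0.05 -0.48  0.42 -0.55]
```

>>> move_arm([
  [0.6,0,-2.6,4,-0.1,3,-0.3],
  [0.6,0,-2.6,4,-0.1,3,-0.3],
  [0.6,0,-2.6,4,-0.1,3,-0.3],
  [0.6,0,-2.6,4,-0.1,3,-0.3],
  [0.6,0,0,0,0,0,0],
])

```text
clock: 5.25
eef_pos: [0.5176, 0.2226, 0.2923]
tool_rot: [-0.048, 0.917, -0.093, 0.386]
ft_force: [1.3, -0.1, 0.8]
grip_width: 0.051
grasp_force: 0.0
```

```bash
python3 - <<'E'
from plan import *
plan([(gp(1.78),5)],.6)
im=bot.camera("wrist");cv2.imwrite("pics/w3.png",im[40:400,100:540])
E
```

```text
start [0.5176 0.2226 0.2923] [ 0.71 -0.03 -0.45  0.55 -0.6   0.41]
[0.6, 0.7, -0.1, 10.1, -0.1, 0.1, -0.1]  
[0.6, 0.6, -0.1, 10.2, -0.0, 0.1, -0.0]  
[0.6, 0.7, -0.0, 10.1, -0.1, 0.1, -0.1]  
[0.6, 0.6, -0.2, 10.2, -0.0, 0.1, -0.0]  
[0.6, 0.6, -0.1, 10.1, -0.1, 0.1, -0.1]  
end [0.5516 0.215  0.2553] [ 0.64  0.05 -0.48  0.42 -0.55]
```

View pics/w3.png

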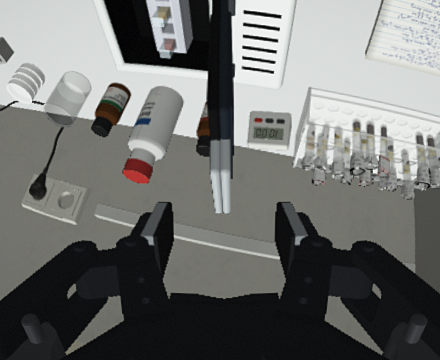

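The lip at (220,210) sits midway between the fingers at (160,240) and (290,240). I'll advance to straddle it and narrow the gap to about 34 mm.

>>> move_arm([
  [0.6,0.6,0,10,0,0,0],
  [0.6,0.6,0,10,0,0,0],
  [0.6,0.6,0,10,0,0,0],
  [0.6,0.6,0,10,0,0,0],
  [0.5,0.6,0,10,0,0,0],
  [0.4,0,0,0,0,0,0],
  [0.4,0,0,0,0,0,0],
  [0.4,0,0,0,0,0,0],
])

```text
clock: 5.97
eef_pos: [0.5504, 0.2164, 0.2523]
tool_rot: [-0.05, 0.917, -0.093, 0.385]
ft_force: [1.0, -0.1, 0.2]
grip_width: 0.0345
grasp_force: 0.0
```

```bash
python3 - <<'E'
from plan import *
o=bot.get_obs();g=o["grip_width"];print(g,np.round(o["ft_force"],2))
s=plan([(gp(1.78,c=-1,g=g),4),(gp(1.48,c=-1,g=g),12)],.4)
E
```

```text
0.03453222896427617 [ 0.98 -0.14  0.2 ]
start [0.5504 0.2164 0.2523] [ 0.65  0.05 -0.49  0.4  -0.57  0.35]
[0.4, -0.7, -3.3, -0.2, -0.1, 0.1, -0.0]  
[0.4, -0.6, -3.3, -0.3, -0.0, 0.1, -0.0]  
[0.4, -0.7, -3.3, -0.2, -0.1, 0.1, -0.0]  
[0.4, -0.6, -3.4, -0.3, -0.0, 0.1, -0.1]  
[0.4, 0.6, -3.8, 0.6, -1.0, 0.0, 1.0]  
[0.4, 0.5, -3.8, 0.5, -1.0, 0.0, 1.0]  
[0.4, 0.4, -3.8, 0.4, -1.0, 0.0, 1.1]  
[0.4, 0.4, -3.8, 0.4, -1.1, 0.0, 1.0]  
[0.4, 0.3, -3.9, 0.3, -1.0, 0.0, 1.0]  
[0.4, 0.2, -3.8, 0.2, -1.0, 0.0, 1.0]  
[0.4, 0.2, -3.9, 0.2, -1.0, 0.0, 1.0]  
[0.4, 0.1, -3.8, 0.1, -1.0, 0.0, 1.0]  
[0.4, 0.0, -3.9, 0.0, -1.0, 0.0, 1.1]  
[0.4, -0.0, -3.9, 0.0, -1.0, 0.0, 1.0]  
[0.4, -0.1, -3.8, -0.1, -1.1, 0.0, 1.0]  
[0.4, -0.2, -3.9, -0.2, -1.0, 0.0, 1.0]  
end [0.5529 0.1576 0.2575] [ 0.37 -0.08 -0.62  0.26 -0.18]
```

>>> move_arm([
  [0.4,-0.6,-3.3,-0.2,0,0,0],
  [0.4,-0.6,-3.3,-0.2,0,0,0],
  [0.4,-0.6,-2.5,-0.2,0,0,0],
  [0.4,-0.6,-2,-0.3,0,0,0],
  [0.4,0,-2,0,0,0,0],
  [0.4,0.5,-3,0.5,-1,0,1],
  [0.4,0.5,-3.8,0.5,-1,0,1],
  [0.4,0.4,-3.8,0.4,-1,0,1],
  [0.4,0.4,-3.8,0.4,-1,0,1],
  [0.4,0.3,-3.8,0.3,-1,0,1],
])

```text
clock: 6.8
eef_pos: [0.5532, 0.1856, 0.2572]
tool_rot: [-0.027, 0.921, -0.036, 0.387]
ft_force: [-0.1, 0.5, 0.2]
grip_width: 0.0344
grasp_force: 0.2
```

```bash
python3 - <<'E'
from plan import *
o,p,q=now();g=o["grip_width"];print(g,np.round(o["ft_force"],2))
print((p-gp(1.65,c=-1,g=g)[0]).round(4))
s=plan([(gp(1.48,c=-1,g=g),8)],.4)
E
```

```text
0.034387691043957815 [-0.05  0.51  0.24]
[ 0.0009  0.0017 -0.0021]
start [0.5532 0.1856 0.2572] [ 0.53 -0.02 -0.56  0.33 -0.41  0.32]
[0.4, 0.3, -3.5, 0.1, -0.9, 0.1, 0.9]  
[0.4, 0.2, -3.5, 0.1, -0.9, 0.0, 0.9]  
[0.4, 0.1, -3.5, -0.1, -0.9, 0.1, 0.9]  
[0.4, 0.1, -3.5, -0.0, -0.9, 0.0, 0.8]  
[0.4, 0.1, -3.5, -0.1, -0.9, 0.1, 0.9]  
[0.4, -0.0, -3.5, -0.2, -0.9, 0.1, 0.9]  
[0.4, -0.1, -3.5, -0.2, -0.9, 0.0, 0.9]  
[0.4, -0.1, -3.4, -0.3, -1.0, 0.1, 0.9]  
end [0.553  0.1577 0.2575] [ 0.37 -0.08 -0.62  0.26 -0.18]
```

>>> move_arm([
  [0.4,0.2,-3.5,0,-0.9,0,0.9],
  [0.4,0.2,-3.5,0,-0.9,0,0.9],
  [0.4,0.1,-3.5,0,-0.9,0,0.9],
  [0.4,0.1,-3.5,0,-0.9,0,0.9],
  [0.4,0,-3.5,0,-0.9,0,0.9],
  [0.4,0,-3.5,-0.2,-0.9,0,0.9],
  [0.4,0,-3.5,-0.2,-0.9,0,0.9],
  [0.4,0,-3.5,-0.2,-0.9,0,0.9],
  [0.4,0,-2,0,-0.6,0,0.6],
  [0.4,0,0,0,0,0,0],
])

```text
clock: 7.63
eef_pos: [0.5528, 0.1547, 0.2568]
tool_rot: [0.01, 0.921, 0.052, 0.385]
ft_force: [0.2, 0.2, -0.7]
grip_width: 0.0343
grasp_force: 0.0
```

```bash
python3 - <<'E'
from plan import *
from ik import *
o,p,q=now();g=o["grip_width"];print(g,np.round(o["ft_force"],2),o["grasp_force"])
print((p-gp(1.46,c=-1,g=g)[0]).round(4),(p-gp(1.34,c=1,g=g)[0]).round(4))
im=bot.camera("scene");cv2.imwrite("pics/s3.png",cv2.resize(im[90:230,220:380],None,fx=4,fy=4,interpolation=cv2.INTER_CUBIC))
E
```

```text
0.034260004473494615 [ 0.19  0.19 -0.65] 0.0
[-0.0002  0.0001 -0.0002] [-0.0002 -0.0035 -0.0011]
```

View pics/s3.png

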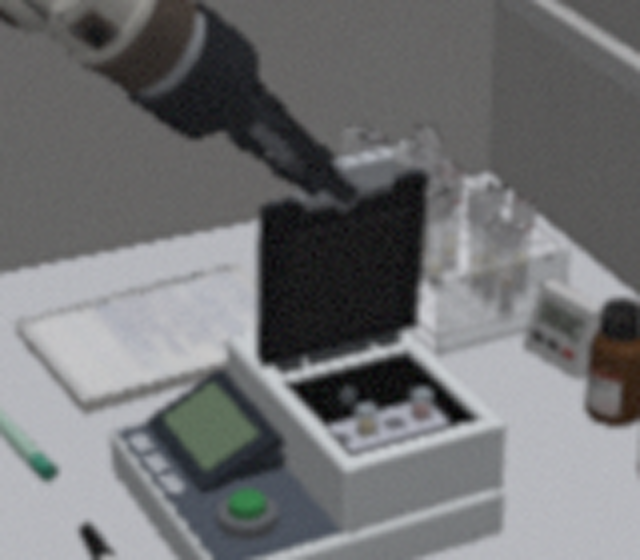

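The cover is upright with its lip between the fingers. I'll hold briefly and plan the lowering.

>>> move_arm([
  [0.4,0,0,0,0,0,0],
  [0.4,0,0,0,0,0,0],
  [0.4,0,0,0,0,0,0],
  [0.4,0,0,0,0,0,0],
  [0.4,0,0,0,0,0,0],
  [0.4,0,0,0,0,0,0],
])

```text
clock: 8.18
eef_pos: [0.5529, 0.1559, 0.2569]
tool_rot: [0.009, 0.921, 0.053, 0.385]
ft_force: [0.0, 0.1, -0.1]
grip_width: 0.0342
grasp_force: 0.0
```

```bash
python3 - <<'E'
from plan import *
o,p,q=now();g=o["grip_width"];print(g,np.round(o["ft_force"],2),o["grasp_force"])
P=lambda a,b,**k:gp(a,b,c=1,g=g,**k)
plan([(P(1.3,1.38),3),(P(.9,1.03),10),(P(.5,.72),10),(P(.2,.44),8),(P(.06,.3),6),(P(-.02,.25),6)],.4)
E
```

```text
0.034247629567441006 [ 0.04  0.12 -0.05] 0.0
start [0.5529 0.1559 0.2569] [ 0.36 -0.09 -0.64  0.24 -0.17  0.31]
[0.4, 0.2, -1.4, 0.3, -1.2, 0.1, 1.2]  
[0.4, 0.2, -1.3, 0.2, -1.1, 0.2, 1.1]  
[0.4, 0.2, -1.4, 0.3, -1.2, 0.1, 1.2]  
[0.4, 0.9, -6.0, 0.9, -1.4, 0.0, 1.4]  
[0.4, 0.8, -6.0, 0.8, -1.4, 0.0, 1.4]  
[0.4, 0.6, -6.1, 0.6, -1.5, 0.0, 1.4]  
[0.4, 0.4, -6.1, 0.4, -1.4, 0.0, 1.5]  
[0.4, 0.3, -6.1, 0.3, -1.4, 0.0, 1.4]  
[0.4, 0.2, -6.2, 0.2, -1.4, 0.0, 1.4]  
[0.4, 0.0, -6.1, 0.0, -1.4, 0.0, 1.4]  
[0.4, -0.1, -6.2, -0.1, -1.5, 0.0, 1.4]  
[0.4, -0.3, -6.1, -0.3, -1.4, 0.0, 1.4]  
[0.4, -0.5, -6.1, -0.5, -1.4, 0.0, 1.5]  
[0.4, 1.2, -5.9, 1.2, -1.3, 0.0, 1.3]  
[0.4, 1.0, -5.9, 1.0, -1.2, 0.0, 1.2]  
[0.4, 0.9, -6.0, 0.9, -1.3, 0.0, 1.3]  
[0.4, 0.8, -6.0, 0.8, -1.2, 0.0, 1.2]  
[0.4, 0.7, -6.1, 0.7, -1.3, 0.0, 1.3]  
[0.4, 0.5, -6.1, 0.5, -1.2, 0.0, 1.2]  
[0.4, 0.4, -6.1, 0.4, -1.3, 0.0, 1.3]  
[0.4, 0.2, -6.1, 0.2, -1.2, 0.0, 1.2]  
[0.4, 0.1, -6.1, 0.1, -1.3, 0.0, 1.3]  
[0.4, 0.0, -6.1, 0.0, -1.2, 0.1, 1.2]  
[0.4, 1.2, -5.4, 1.2, -1.4, -0.0, 1.4]  
[0.4, 1.1, -5.5, 1.1, -1.4, -0.0, 1.4]  
[0.4, 0.9, -5.5, 0.9, -1.5, -0.0, 1.5]  
[0.4, 0.8, -5.6, 0.8, -1.4, -0.0, 1.4]  
[0.4, 0.6, -5.6, 0.6, -1.4, -0.0, 1.4]  
[0.4, 0.5, -5.7, 0.5, -1.4, -0.0, 1.4]  
[0.4, 0.4, -5.6, 0.4, -1.5, -0.0, 1.4]  
[0.4, 0.2, -5.7, 0.2, -1.4, -0.0, 1.5]  
[0.4, 0.6, -3.4, 0.6, -0.9, -0.0, 0.9]  
[0.4, 0.5, -3.5, 0.5, -1.0, -0.0, 1.0]  
[0.4, 0.5, -3.5, 0.5, -0.9, -0.0, 0.9]  
[0.4, 0.4, -3.5, 0.4, -1.0, -0.0, 1.0]  
[0.4, 0.3, -3.5, 0.4, -0.9, -0.0, 0.9]  
[0.4, 0.3, -3.5, 0.3, -1.0, -0.0, 0.9]  
[0.4, 0.4, -2.0, 0.3, -0.3, -0.0, 0.3]  
[0.4, 0.3, -2.0, 0.4, -0.4, -0.0, 0.4]  
[0.4, 0.3, -2.0, 0.3, -0.3, -0.0, 0.3]  
[0.4, 0.4, -2.0, 0.3, -0.3, -0.0, 0.4]  
[0.4, 0.3, -2.0, 0.3, -0.4, -0.0, 0.3]  
[0.4, 0.3, -2.0, 0.3, -0.3, -0.0, 0.4]  
end [0.5561 0.0301 0.1122] [-0.47  0.74 -0.92 -1.12  1.22]
```

>>> move_arm([
  [0.4,0.2,-2,0.2,-1,0,1],
  [0.4,0.2,-2,0.2,-1,0,1],
  [0.4,0.2,-2,0.2,-1,0,1],
  [0.4,0.2,-2,0.2,-1,0,1],
  [0.4,0,0,0,0,0,0],
  [0.4,0,0,0,0,0,0],
  [0.4,0,0,0,0,0,0],
  [0.4,0,0,0,0,0,0],
])

```text
clock: 8.85
eef_pos: [0.5532, 0.1482, 0.2549]
tool_rot: [0.028, 0.918, 0.098, 0.383]
ft_force: [-0.5, -0.2, 0.9]
grip_width: 0.0342
grasp_force: 0.0
```

```bash
python3 - <<'E'
from plan import *
o,p,q=now();g=o["grip_width"];print(g,np.round(o["ft_force"],2),o["grasp_force"])
print(p,(p-gp(1.27,1.39,c=1,g=g)[0]).round(4))
t=bot.camera("top")
for n in("cover_lip","cover_shell","cover_liner"):
  for x in bot.outline_of(n,"top")[:1]:print(n,round(x["conf"],2),x["rect"])
for a in (1.25,1.35,1.45):
  D=np.array([0,-np.cos(a),np.sin(a)]);print(a,proj("top",H+Rp.apply([D*.16+[.036,0,0],D*.138+[.064,0,0]])).round(1).tolist())
cv2.imwrite("pics/t3.png",cv2.resize(t[165:235,240:340],None,fx=7,fy=7,interpolation=cv2.INTER_CUBIC))
E
```

```text
0.03416133072119163 [-0.5  -0.17  0.85] 0.0
[0.5532097  0.14824266 0.25489495] [-0.      0.0009  0.0011]
cover_lip 0.66 [273.3, 178.0, 16.1, 42.1]
cover_shell 0.81 [273.5, 176.7, 12.0, 45.5]
cover_liner 0.55 [281.9, 176.5, 5.0, 44.0]
1.25 [[289.5, 184.3], [287.2, 174.1]]
1.35 [[283.0, 184.3], [281.7, 174.1]]
1.45 [[276.4, 184.4], [276.1, 174.1]]
```

View pics/t3.png

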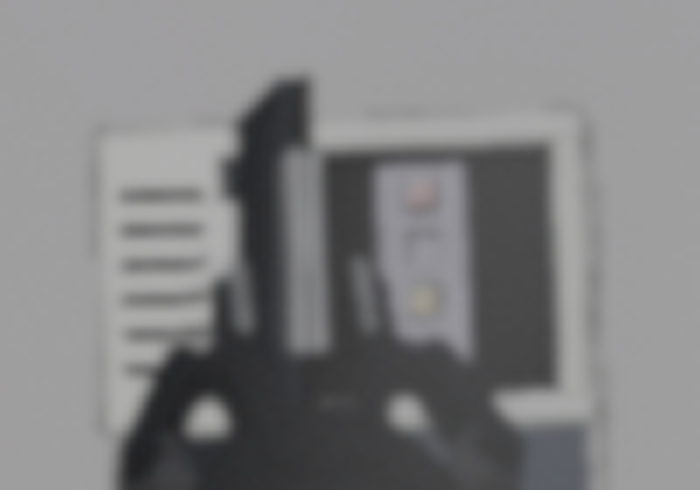

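The cover (lip right edge at about 287 px, so a≈1.29) has passed balance and is leaning right onto the right finger. I'll lower it along the arc.

>>> move_arm([
  [0.4,0.8,-3,0.8,-1,0,1],
  [0.4,0.8,-5,0.8,-1.4,0,1.4],
  [0.4,0.7,-6,0.7,-1.4,0,1.4],
  [0.4,0.5,-6,0.5,-1.4,0,1.4],
  [0.4,0.4,-6,0.4,-1.4,0,1.4],
  [0.4,0.2,-6,0.2,-1.4,0,1.4],
  [0.4,0,-6,0,-1.4,0,1.4],
  [0.4,0,-6,0,-1.4,0,1.4],
  [0.4,-0.2,-6,-0.2,-1.4,0,1.4],
  [0.4,-0.4,-6,-0.4,-1.4,0,1.4],
])

```text
clock: 9.88
eef_pos: [0.5545, 0.0964, 0.2313]
tool_rot: [0.091, 0.89, 0.251, 0.37]
ft_force: [-0.2, -0.2, -0.4]
grip_width: 0.0343
grasp_force: 0.0
```

```bash
python3 - <<'E'
from plan import *
o,p,q=now();g=o["grip_width"];print(g,np.round(o["ft_force"],2),o["grasp_force"])
P=lambda a,b,**k:gp(a,b,c=1,g=g,**k)
for a in(.85,.9,.95):print(a,(q.inv().apply(p-P(a,a+.12)[0])*1e3).round(1))
plan([(P(.5,.72),10),(P(.2,.44),8)],.4)
E
```

```text
0.03427502483832563 [-0.23 -0.15 -0.43] 0.0
0.85 [0.1 8.3 0.1]
0.9 [0.5 0.6 0.5]
0.95 [ 0.6 -7.   0.6]
start [0.5545 0.0964 0.2313] [-0.05 -0.05 -0.79 -0.02  0.42  0.35]
[0.4, 1.2, -6.0, 1.1, -1.2, 0.0, 1.3]  
[0.4, 1.0, -6.0, 1.0, -1.3, 0.1, 1.2]  
[0.4, 0.9, -6.0, 0.9, -1.2, 0.0, 1.3]  
[0.4, 0.7, -6.1, 0.7, -1.3, 0.1, 1.3]  
[0.4, 0.7, -6.1, 0.6, -1.2, 0.0, 1.3]  
[0.4, 0.4, -6.1, 0.5, -1.3, 0.1, 1.2]  
[0.4, 0.4, -6.2, 0.3, -1.2, 0.0, 1.3]  
[0.4, 0.2, -6.2, 0.2, -1.2, 0.0, 1.3]  
[0.4, 0.1, -6.1, 0.0, -1.3, 0.1, 1.2]  
[0.4, -0.1, -6.2, -0.0, -1.2, 0.0, 1.3]  
[0.4, 1.2, -5.4, 1.2, -1.4, 0.0, 1.4]  
[0.4, 1.1, -5.5, 1.0, -1.4, 0.0, 1.4]  
[0.4, 0.9, -5.5, 1.0, -1.5, 0.0, 1.5]  
[0.4, 0.8, -5.6, 0.7, -1.4, 0.0, 1.4]  
[0.4, 0.6, -5.6, 0.7, -1.4, 0.0, 1.4]  
[0.4, 0.5, -5.7, 0.5, -1.4, 0.0, 1.4]  
[0.4, 0.4, -5.6, 0.3, -1.4, 0.0, 1.4]  
[0.4, 0.2, -5.7, 0.3, -1.5, 0.0, 1.5]  
end [0.556  0.0351 0.1453] [-0.42  0.47 -0.9  -0.67  1.08]
```

>>> move_arm([
  [0.4,1.1,-6,1.1,-1.2,0,1.2],
  [0.4,1,-6,1,-1.3,0,1.3],
  [0.4,0.9,-6,0.9,-1.2,0,1.3],
  [0.4,0.7,-6,0.7,-1.3,0,1.3],
  [0.4,0.6,-6,0.6,-1.2,0,1.3],
  [0.4,0.5,-6,0.5,-1.3,0,1.2],
  [0.4,0.3,-6,0.3,-1.2,0,1.3],
  [0.4,0.2,-6,0.2,-1.2,0,1.2],
  [0.4,0,-6,0,-1.2,0,1.2],
  [0.4,0,-5,0,-1.2,0,1.2],
])

```text
clock: 10.72
eef_pos: [0.5558, 0.0547, 0.188]
tool_rot: [0.148, 0.843, 0.383, 0.348]
ft_force: [-0.5, 0.2, -1.4]
grip_width: 0.034
grasp_force: 0.2
```

```bash
python3 - <<'E'
from plan import *
o,p,q=now();g=o["grip_width"];print(g,np.round(o["ft_force"],2),o["grasp_force"])
P=lambda a,b,**k:gp(a,b,c=1,g=g,**k)
plan([(P(.2,.46),10),(P(.06,.32),7)],.4)
E
```

```text
0.0340031382092587 [-0.49  0.22 -1.36] 0.223426561569795
start [0.5558 0.0547 0.188 ] [-0.29  0.17 -0.87 -0.3   0.81  0.43]
[0.4, 1.0, -4.5, 1.0, -1.1, 0.0, 1.1]  
[0.4, 1.0, -4.6, 0.8, -1.0, 0.1, 1.1]  
[0.4, 0.8, -4.5, 0.8, -1.1, 0.0, 1.0]  
[0.4, 0.8, -4.7, 0.7, -1.0, 0.1, 1.1]  
[0.4, 0.7, -4.6, 0.7, -1.1, 0.0, 1.1]  
[0.4, 0.5, -4.6, 0.5, -1.1, 0.0, 1.1]  
[0.4, 0.5, -4.7, 0.4, -1.0, 0.1, 1.1]  
[0.4, 0.4, -4.7, 0.4, -1.1, 0.0, 1.1]  
[0.4, 0.4, -4.7, 0.3, -1.1, 0.1, 1.0]  
[0.4, 0.2, -4.7, 0.2, -1.0, 0.0, 1.1]  
[0.4, 0.5, -2.9, 0.5, -0.8, 0.0, 0.8]  
[0.4, 0.5, -3.0, 0.5, -0.8, 0.0, 0.8]  
[0.4, 0.5, -2.9, 0.5, -0.8, 0.0, 0.8]  
[0.4, 0.4, -3.0, 0.4, -0.9, 0.0, 0.9]  
[0.4, 0.4, -3.0, 0.4, -0.8, 0.0, 0.8]  
[0.4, 0.3, -3.0, 0.3, -0.8, 0.0, 0.8]  
[0.4, 0.3, -3.0, 0.3, -0.8, 0.0, 0.8]  
end [0.5561 0.0311 0.1241] [-0.46  0.63 -0.91 -0.93  1.17]
```

>>> move_arm([
  [0.4,1,-4.5,1,-1.1,0,1.1],
  [0.4,0.9,-4.6,0.9,-1,0,1.1],
  [0.4,0.8,-4.5,0.8,-1.1,0,1],
  [0.4,0.8,-4.6,0.7,-1,0,1.1],
  [0.4,0.7,-4.6,0.7,-1.1,0,1.1],
  [0.4,0.5,-4.6,0.5,-1.1,0,1.1],
  [0.4,0.5,-4.6,0.4,-1,0,1.1],
  [0.4,0.4,-4.6,0.4,-1.1,0,1.1],
  [0.4,0.4,-4.6,0.3,-1.1,0,1],
  [0.4,0.2,-4,0.2,-1,0,1.1],
])

```text
clock: 11.55
eef_pos: [0.5564, 0.036, 0.1458]
tool_rot: [0.193, 0.786, 0.49, 0.322]
ft_force: [-0.9, -0.4, -0.5]
grip_width: 0.034
grasp_force: 0.3
```

```bash
python3 - <<'E'
from plan import *
o,p,q=now();g=o["grip_width"];print(g,np.round(o["ft_force"],2),o["grasp_force"])
P=lambda a,b,**k:gp(a,b,c=1,g=g,**k)
plan([(P(.06,.32),9),(P(-.03,.27),9)],.4)
E
```

```text
0.03401264538192079 [-0.91 -0.38 -0.55] 0.30515886610373855
start [0.5564 0.036  0.1458] [-0.42  0.45 -0.91 -0.67  1.06  0.6 ]
[0.4, 0.4, -2.4, 0.4, -0.6, 0.0, 0.6]  
[0.4, 0.5, -2.4, 0.3, -0.7, 0.1, 0.7]  
[0.4, 0.4, -2.4, 0.3, -0.6, 0.0, 0.6]  
[0.4, 0.3, -2.4, 0.3, -0.6, 0.1, 0.7]  
[0.4, 0.4, -2.4, 0.3, -0.6, 0.0, 0.6]  
[0.4, 0.3, -2.5, 0.2, -0.7, 0.1, 0.6]  
[0.4, 0.3, -2.4, 0.3, -0.6, 0.0, 0.7]  
[0.4, 0.2, -2.5, 0.2, -0.6, 0.1, 0.6]  
[0.4, 0.2, -2.4, 0.1, -0.6, -0.0, 0.7]  
[0.4, 0.3, -1.5, 0.3, -0.2, 0.0, 0.2]  
[0.4, 0.3, -1.5, 0.3, -0.3, 0.0, 0.2]  
[0.4, 0.3, -1.5, 0.3, -0.2, -0.0, 0.3]  
[0.4, 0.3, -1.5, 0.3, -0.2, 0.0, 0.2]  
[0.4, 0.3, -1.5, 0.3, -0.2, 0.0, 0.2]  
[0.4, 0.2, -1.5, 0.2, -0.3, 0.0, 0.2]  
[0.4, 0.3, -1.5, 0.3, -0.2, 0.0, 0.2]  
[0.4, 0.3, -1.5, 0.3, -0.2, 0.0, 0.3]  
[0.4, 0.2, -1.5, 0.2, -0.3, 0.0, 0.2]  
end [0.5561 0.0304 0.1102] [-0.46  0.72 -0.92 -1.09  1.2 ]
```

>>> move_arm([
  [0.4,0.4,-2.4,0.4,-0.6,0,0.6],
  [0.4,0.4,-2.4,0.3,-0.6,0,0.6],
  [0.4,0.4,-2.4,0.3,-0.6,0,0.6],
  [0.4,0.3,-2.4,0.3,-0.6,0,0.6],
  [0.4,0.3,-2.4,0.3,-0.6,0,0.6],
  [0.4,0.3,-2.4,0.2,-0.6,0,0.6],
  [0.4,0.3,-2.4,0.2,-0.6,0,0.6],
  [0.4,0.2,-2.4,0.2,-0.6,0,0.6],
  [0.4,0.2,-2,0.2,-0.6,0,0.6],
])

```text
clock: 12.3
eef_pos: [0.5564, 0.0311, 0.1249]
tool_rot: [0.215, 0.753, 0.541, 0.308]
ft_force: [0.6, -0.7, -1.0]
grip_width: 0.0338
grasp_force: 0.4
```

```bash
python3 - <<'E'
from plan import *
o,p,q=now();g=o["grip_width"];print(g,np.round(o["ft_force"],2),o["grasp_force"])
P=lambda a,b,**k:gp(a,b,c=1,g=g,**k)
for a in(.05,.07,.09):print(a,(q.inv().apply(p-P(a,.32)[0])*1e3).round(1))
plan([(P(-.03,.27),10)],.4)
E
```

```text
0.033796467024198695 [ 0.55 -0.73 -1.03] 0.37297941860742867
0.05 [-0.7  2.4 -0.2]
0.07 [ 0.  -0.7  0.4]
0.09 [ 0.6 -3.8  1. ]
start [0.5564 0.0311 0.1249] [-0.45  0.63 -0.92 -0.95  1.16  0.77]
[0.4, 0.3, -1.4, 0.3, -0.2, 0.0, 0.2]  
[0.4, 0.3, -1.4, 0.2, -0.3, 0.1, 0.3]  
[0.4, 0.3, -1.5, 0.3, -0.2, 0.0, 0.2]  
[0.4, 0.3, -1.4, 0.2, -0.2, 0.1, 0.3]  
[0.4, 0.3, -1.4, 0.3, -0.2, -0.0, 0.2]  
[0.4, 0.3, -1.5, 0.2, -0.3, 0.0, 0.3]  
[0.4, 0.3, -1.4, 0.2, -0.2, 0.1, 0.2]  
[0.4, 0.2, -1.4, 0.3, -0.2, 0.0, 0.2]  
[0.4, 0.3, -1.5, 0.2, -0.2, 0.0, 0.3]  
[0.4, 0.3, -1.4, 0.2, -0.3, 0.1, 0.2]  
end [0.556  0.0304 0.1101] [-0.46  0.72 -0.92 -1.09  1.2 ]
```

>>> move_arm([
  [0.4,0.3,-1.4,0.3,-0.2,0,0.2],
  [0.4,0.3,-1.4,0.3,-0.2,0,0.2],
  [0.4,0.3,-1.3,0.2,-0.2,0,0.2],
  [0.4,0.3,-1.2,0.2,-0.2,0,0.2],
  [0.4,0.3,-1.2,0.2,-0.2,0,0.2],
  [0.4,0.3,-1.2,0.2,-0.2,0,0.2],
  [0.4,0.3,-1.2,0.2,-0.2,0,0.2],
  [0.4,0.3,-1.2,0.2,-0.2,0,0.2],
  [0.4,0.3,-1.2,0.2,-0.2,0,0.2],
  [0.4,0.3,-1.2,0.2,-0.2,0,0.2],
])

```text
clock: 13.13
eef_pos: [0.5551, 0.0313, 0.1122]
tool_rot: [0.222, 0.739, 0.56, 0.302]
ft_force: [0.2, -0.7, -0.4]
grip_width: 0.0342
grasp_force: 0.0
```

>>> move_arm([
  [0.4,0.3,-1.2,0.2,0,0,0],
  [0.4,0.3,-1.2,0.2,0,0,0],
  [0.4,0.3,-1.2,0.2,0,0,0],
  [0.4,0.3,-1.2,0.2,0,0,0],
  [0.4,0.3,-1.2,0.2,0,0,0],
  [0.4,0,0,0,0,0,0],
])

```text
clock: 13.63
eef_pos: [0.555, 0.0311, 0.1058]
tool_rot: [0.222, 0.739, 0.56, 0.302]
ft_force: [0.1, 0.2, -0.9]
grip_width: 0.034
grasp_force: 0.0
```

```bash
python3 - <<'E'
from plan import *
o,p,q=now();g=o["grip_width"];print(p.round(4),g,np.round(o["ft_force"],2),o["grasp_force"],np.round(o["joint_pos"],2))
P=lambda a,b,**k:gp(a,b,c=1,g=g,**k)
b=.27
for a in(-.03,-.05):print(a,(q.inv().apply(p-P(a,b)[0])*1e3).round(1))
s=bot.camera("scene");cv2.imwrite("pics/s4.png",cv2.resize(s[110:260,200:400],None,fx=4,fy=4,interpolation=cv2.INTER_CUBIC))
E
```

```text
[0.555  0.0311 0.1058] 0.03402891473652613 [ 0.09  0.22 -0.94] 0.0 [-0.46  0.74 -0.93 -1.11  1.19  0.85]
-0.03 [ 2.1 -4.1  0.5]
-0.05 [ 1.3 -1.1 -0.2]
```

View pics/s4.png

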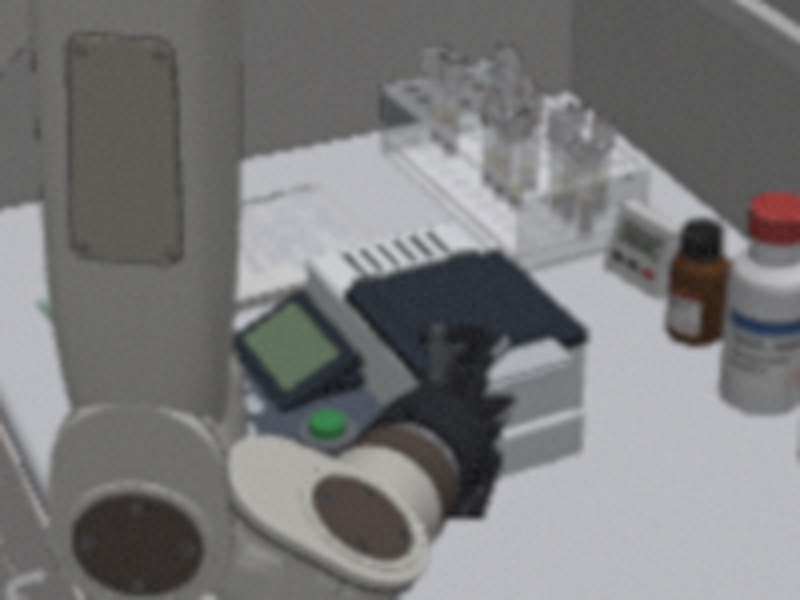

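The cover lies flat and the fingers carry no load. I'll widen slightly and back out along the tool axis.

>>> move_arm([
  [0.5,0,0,0,0,0,0],
  [0.5,0,0,0,0,0,0],
  [0.5,0,0,-5,0,0,0],
  [0.5,0,0,-10,0,0,0],
  [0.5,0,0,-10,0,0,0],
  [0.5,0,0,-12,0,0,0],
  [0.5,0,0,-12,0,0,0],
  [0.5,0,0,-12,0,0,0],
  [0.5,0,0,-12,0,0,0],
  [0.5,0,0,0,0,0,0],
])

```text
clock: 14.52
eef_pos: [0.5037, -0.0209, 0.1207]
tool_rot: [0.224, 0.739, 0.559, 0.302]
ft_force: [-0.4, 0.8, 0.3]
grip_width: 0.0426
grasp_force: 0.0
```

```bash
python3 - <<'E'
from plan import *
o,p,q=now();print(p.round(4),np.round(o["ft_force"],2),np.round(o["joint_pos"],2))
t=bot.camera("top");x=bot.outline_of("cover_shell","top")[0];print(x["conf"],x["rect"])
Y=Rp.apply(np.array([[35+dx,50-r,z] for dx,r,z in((64,138,112),(64,0,112),(-64,0,112),(-64,138,112),(36,160,112),(-36,160,112))])/1e3)+[.5366,.1304,0]
print(proj("top",Y).round(1).tolist())
cv2.imwrite("pics/t5.png",np.vstack([cv2.resize(t[165:265,240:360],None,fx=5,fy=5,interpolation=cv2.INTER_CUBIC)]))
# key pose: tool down, tilt options
K=Rp.apply(np.array([-82,-42,53])/1e3)+[.5366,.1304,0];print("key",K)
for z in(.14,.06):
  print(ik(np.r_[K[:2],z],np.array([0,0,-1.]),np.array([.2,.2,0,1.3,0])))
E
```

```text
[ 0.5037 -0.0209  0.1207] [-0.36  0.79  0.3 ] [-0.65  0.6  -0.9  -0.55  1.33  0.44]
0.79 [278.4, 179.6, 55.3, 46.0]
[[324.5, 178.9], [275.5, 180.2], [276.3, 225.7], [325.7, 224.4], [332.6, 188.6], [333.3, 214.2]]
key [0.45565063 0.0864091  0.053     ]
(array([ 1.87413436e-01,  2.40271343e-01, -2.65465586e-01,  1.06505940e+00,
       -8.42269772e-21]), np.float64(1.1743826238934247e-15))
(array([ 1.87413436e-01,  3.34460811e-01, -3.76316802e-01,  8.60018713e-01,
        2.68949270e-18]), np.float64(4.2777497014902756e-15))
```

View pics/t5.png

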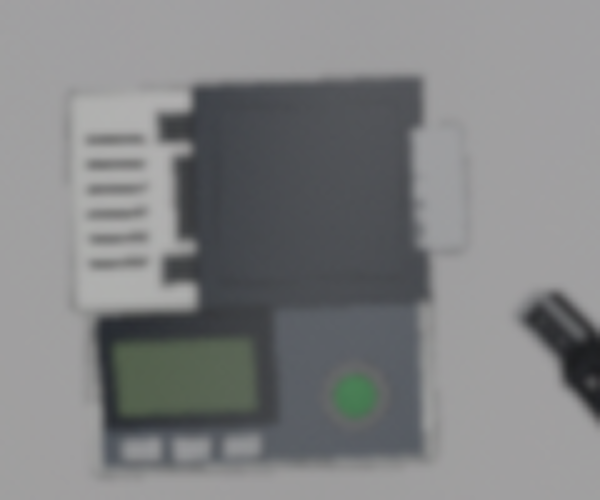

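The cover is fully closed: its outline matches the prediction, with the lip edge at about 333 px. The key is at (310.6, 243.6) px, which is world (0.454, 0.0856). I'll now point the tool down over the key.

```bash
python3 - <<'E'
from plan import *
o,p,q=now();print(onz("top",310.6,243.6,.053))
z=q.as_matrix()[:,2];t=np.array([0,0,-1.]);ax=np.cross(z,t);ang=np.arccos(z@t)
Q=R.from_rotvec(ax/np.linalg.norm(ax)*ang)*q
print(np.degrees(ang),Q.as_matrix().round(2).tolist())
plan([((np.array([.49,-.01,.20]),R.from_rotvec(ax/np.linalg.norm(ax)*ang*.35)*q),6),((np.array([.454,.0856,.13]),Q),10)],0)
E
```

```text
[0.45360528 0.08538736 0.053     ]
78.96715497303565 [[-0.83, 0.55, 0.0], [0.55, 0.83, 0.0], [-0.0, 0.0, -1.0]]
start [ 0.5047 -0.0204  0.1206] [-0.64  0.6  -0.9  -0.56  1.33  0.44]
[0, 0.3, 13.2, -3.0, 4.5, 0.9, -0.0]  dj0.28
[0, 0.3, 13.0, -4.1, 4.5, 1.0, -0.0]  dj0.21
[0, 0.4, 12.6, -5.1, 4.5, 0.9, -0.0]  dj0.17
[0, 0.5, 12.1, -6.0, 4.5, 0.9, -0.0]  
[0, 0.6, 11.6, -6.9, 4.6, 1.0, -0.0]  
[0, 0.7, 11.1, -7.9, 4.5, 0.9, -0.0]  
[0, 9.7, -0.9, 7.6, 5.0, 1.0, -0.0]  
[0, 9.6, -0.2, 7.9, 5.0, 1.1, -0.0]  
[0, 9.4, 0.5, 8.0, 5.1, 1.0, -0.0]  
[0, 9.3, 1.2, 8.1, 5.0, 1.1, -0.0]  
[0, 9.1, 1.9, 8.2, 5.0, 1.0, -0.0]  
[0, 9.0, 2.6, 8.1, 5.0, 1.1, -0.0]  
[0, 8.8, 3.3, 8.0, 5.1, 1.0, -0.0]  
[0, 8.7, 4.0, 7.9, 5.0, 1.1, -0.0]  
[0, 8.5, 4.7, 7.6, 5.0, 1.0, -0.0]  
[0, 8.5, 5.4, 7.4, 5.0, 1.0, -0.0]  
end [0.454  0.0856 0.13  ] [ 0.19  0.25 -0.29  1.04 -0.  ]
```

>>> move_arm([
  [0,0.2,7,-2,2.3,0.5,0],
  [0,0.2,7,-2,2.3,0.5,0],
  [0,0.2,7,-2,2.3,0.5,0],
  [0,0.2,7,-2,2.3,0.5,0],
  [0,0.4,12,-5,4.5,0.9,0],
  [0,0.5,12,-6,4.5,0.9,0],
  [0,0.6,12,-7,4.5,0.9,0],
  [0,0.7,11,-8,4.5,0.9,0],
  [0,0,0,0,0,0,0],
])

```text
clock: 15.37
eef_pos: [0.4928, -0.0087, 0.2067]
tool_rot: [0.256, 0.864, 0.379, 0.21]
ft_force: [0.5, 0.4, 1.3]
grip_width: 0.0003
grasp_force: 0.0
```

```bash
cat > k.py <<'E'
from plan import *
import sys
o,p,q=now();print(o["clock"],np.round(o["ft_force"],2),o["grip_width"])
z=q.as_matrix()[:,2];t=np.array([0,0,-1.]);ax=np.cross(z,t);ang=np.arccos(np.clip(z@t,-1,1))
Q=R.from_rotvec(ax/(np.linalg.norm(ax)+1e-9)*ang)*q
plan([((np.array([.454,.0856,float(sys.argv[1])]),Q),int(sys.argv[2]))],0)
E
python3 k.py .13 10
```

```text
15.3667 [0.47 0.44 1.32] 0.0003358319152214746
start [ 0.4928 -0.0087  0.2067] [-0.48  0.06 -0.64  0.5   0.84  0.26]
[0, 10.0, -1.5, 7.8, 5.0, 1.1, -0.0]  
[0, 9.8, -0.7, 8.1, 5.0, 1.1, -0.0]  
[0, 9.7, -0.1, 8.3, 5.0, 1.1, -0.0]  
[0, 9.5, 0.7, 8.5, 5.1, 1.1, -0.0]  
[0, 9.4, 1.4, 8.5, 5.0, 1.1, -0.0]  
[0, 9.2, 2.2, 8.6, 5.0, 1.1, -0.0]  
[0, 9.0, 2.9, 8.5, 5.0, 1.2, -0.0]  
[0, 8.8, 3.7, 8.5, 5.0, 1.1, -0.0]  
[0, 8.7, 4.4, 8.2, 5.0, 1.1, -0.0]  
[0, 8.6, 5.1, 8.0, 5.0, 1.1, -0.0]  
end [0.454  0.0856 0.13  ] [ 0.19  0.25 -0.29  1.04  0.  ]
```

>>> move_arm([
  [0,10,-1.5,8,5,1.1,0],
  [0,9.8,-0.7,8,5,1.1,0],
  [0,9.7,0,8.3,5,1.1,0],
  [0,9.5,0.7,8.5,5,1.1,0],
  [0,9.4,1.4,8.5,5,1.1,0],
  [0,9.2,2.2,8.6,5,1.1,0],
  [0,9,2.9,8.5,5,1.1,0],
  [0,8.8,3.7,8.5,5,1.1,0],
  [0,8.7,4.4,8,5,1.1,0],
  [0,8.6,5,8,5,1.1,0],
])

```text
clock: 16.2
eef_pos: [0.4509, 0.0873, 0.1243]
tool_rot: [0.285, 0.958, 0.001, -0.004]
ft_force: [0.1, 0.4, -0.2]
grip_width: 0.0002
grasp_force: 0.0
```

```bash
python3 k.py .075 8
```

```text
16.2 [ 0.15  0.37 -0.19] 0.0002054924180457437
start [0.4509 0.0873 0.1243] [ 0.19  0.25 -0.29  1.03  0.01  0.77]
[0, -0.5, 0.0, 6.2, -0.0, -0.1, 0.0]  
[0, -0.5, 0.1, 6.1, -0.0, -0.0, 0.0]  
[0, -0.5, -0.0, 6.2, -0.0, -0.1, 0.0]  
[0, -0.4, 0.0, 6.1, -0.0, -0.1, 0.0]  
[0, -0.5, 0.1, 6.2, -0.0, -0.0, 0.0]  
[0, -0.5, -0.0, 6.1, -0.0, -0.1, 0.0]  
[0, -0.4, 0.0, 6.2, -0.0, -0.1, 0.0]  
[0, -0.5, 0.0, 6.2, -0.0, -0.0, 0.0]  
end [0.454  0.0855 0.075 ] [ 0.19  0.31 -0.36  0.9   0.  ]
```

>>> move_arm([
  [0,-0.5,0,6,0,0,0],
  [0,-0.5,0,6,0,0,0],
  [0,-0.5,0,6,0,0,0],
  [0,-0.5,0,6,0,0,0],
  [0,-0.5,0,6,0,0,0],
  [0,-0.5,0,6,0,0,0],
  [0,-0.5,0,6,0,0,0],
  [0,-0.5,0,4,0,0,0],
])

```text
clock: 16.87
eef_pos: [0.453, 0.0836, 0.0788]
tool_rot: [0.286, 0.958, 0.002, -0.005]
ft_force: [0.4, 0.2, 0.5]
grip_width: 0.0001
grasp_force: 0.0
```

>>> move_arm([
  [0,0,0,2,0,0,0],
  [0,0,0,2,0,0,0],
  [0,0,0,2,0,0,0],
  [0,0,0,2,0,0,0],
  [0,0,0,0,0,0,0],
])

```text
clock: 17.28
eef_pos: [0.4532, 0.084, 0.0714]
tool_rot: [0.285, 0.958, 0.002, -0.005]
ft_force: [-0.7, -1.1, 2.9]
grip_width: -0.0001
grasp_force: 1.7
```

>>> move_arm([
  [0,0,0,1,0,0,0],
  [0,0,0,1,0,0,0],
  [0,0,0,0,0,0,0],
])

```text
clock: 17.53
eef_pos: [0.4534, 0.084, 0.0704]
tool_rot: [0.285, 0.958, 0.002, -0.004]
ft_force: [-3.3, -2.4, 10.2]
grip_width: 0.0001
grasp_force: 4.9
```

>>> move_arm([
  [0,0,0,1,0,0,0],
  [0,0,0,1,0,0,0],
  [0,0,0,0,0,0,0],
])

```text
clock: 17.78
eef_pos: [0.4534, 0.0841, 0.0702]
tool_rot: [0.285, 0.958, 0.002, -0.004]
ft_force: [-8.4, -2.4, 23.8]
grip_width: -0.0002
grasp_force: 11.7
```

>>> move_arm([
  [0,0,0,1,0,0,0],
  [0,0,0,0,0,0,0],
])

```text
clock: 17.95
eef_pos: [0.4535, 0.0841, 0.07]
tool_rot: [0.285, 0.958, 0.003, -0.004]
ft_force: [-10.7, -2.6, 30.3]
grip_width: 0.0002
grasp_force: 15.1
```

>>> move_arm([
  [0,0,0,-4,0,0,0],
  [0,0,0,0,0,0,0],
  [0,0,0,0,0,0,0],
])

```text
clock: 18.2
eef_pos: [0.4539, 0.0844, 0.0711]
tool_rot: [0.285, 0.958, 0.003, -0.004]
ft_force: [-0.6, -1.4, 4.3]
grip_width: 0.0001
grasp_force: 1.8
```

>>> move_arm([
  [0,0,0,-1.5,0,0,0],
  [0,0,0,0,0,0,0],
  [0,0,0,0,0,0,0],
])

```text
clock: 18.45
eef_pos: [0.4539, 0.0844, 0.0719]
tool_rot: [0.285, 0.958, 0.003, -0.004]
ft_force: [1.4, -0.6, 2.7]
grip_width: -0.0004
grasp_force: 1.5
```

>>> move_arm([
  [0,0,0,-1.5,0,0,0],
  [0,0,0,0,0,0,0],
  [0,0,0,0,0,0,0],
])

```text
clock: 18.7
eef_pos: [0.4536, 0.0844, 0.0734]
tool_rot: [0.285, 0.958, 0.003, -0.004]
ft_force: [1.5, -0.7, 1.6]
grip_width: -0.0003
grasp_force: 1.1
```

>>> move_arm([
  [0,0,0,-2,0,0,0],
  [0,0,0,0,0,0,0],
  [0,0,0,0,0,0,0],
])

```text
clock: 18.95
eef_pos: [0.4529, 0.0843, 0.0752]
tool_rot: [0.285, 0.958, 0.002, -0.005]
ft_force: [1.8, 0.2, 1.8]
grip_width: -0.0002
grasp_force: 0.6
```

>>> move_arm([
  [0,0,0,-2,0,0,0],
  [0,0,0,0,0,0,0],
  [0,0,0,0,0,0,0],
])

```text
clock: 19.2
eef_pos: [0.4526, 0.0841, 0.0771]
tool_rot: [0.285, 0.958, 0.002, -0.005]
ft_force: [-0.6, -0.3, -1.1]
grip_width: 0.0001
grasp_force: 0.0
```

The force profile shows the 4 N spring over about 5 mm, then a hard stop, so the key was fully pressed and released. I'll retreat straight up.

>>> move_arm([
  [0,0,0,-8,0,0,0],
  [0,0,0,-15,0,0,0],
  [0,0,0,-20,0,0,0],
  [0,0,0,-20,0,0,0],
  [0,0,0,-20,0,0,0],
  [0,0,0,-10,0,0,0],
  [0,0,0,0,0,0,0],
  [0,0,0,0,0,0,0],
])

```text
clock: 19.87
eef_pos: [0.4542, 0.0836, 0.171]
tool_rot: [0.285, 0.958, 0.003, -0.004]
ft_force: [-0.5, -0.2, 0.3]
grip_width: 0.0001
grasp_force: 0.0
```

```bash
python3 - <<'E'
from h import *
bot.camera("scene")
for n in("cover_shell","photometer"):
  for x in bot.outline_of(n,"scene")[:1]:print(n,round(x["conf"],2),x["rect"])
Y=Rp.apply(np.array([[35+dx,50-r,z] for dx,r,z in((64,138,112),(64,0,112),(-64,0,112),(-64,138,112),(36,160,112),(-36,160,112))])/1e3)+[.5366,.1304,0]
print(proj("scene",Y).round(1).tolist())
o=bot.get_obs();print(o["clock"],o["eef_pos"],np.round(o["ft_force"],1))
print(bot.job_done())
E
```

```text
cover_shell 0.88 [287.5, 173.0, 59.4, 33.7]
photometer 0.81 [245.7, 166.8, 100.7, 78.0]
[[348.2, 191.5], [324.8, 169.5], [285.6, 179.4], [306.7, 203.1], [343.4, 197.8], [319.8, 204.6]]
20.0167 [0.45303325 0.08337101 0.16930891] [-0.6  0.6  0.1]
the job is handed in; nothing more can be done
None
```

I tipped the cover over, caught it on a finger and lowered it closed without a bang, then pressed the green key to its stop and let it go; the job was handed in at 20.0 s of the 59 s allowed, no verdict came back, and I viewed 11 pictures, one over the limit of 10.

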